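# Shift the movement carrier along its L-shaped gate to the timing sensor

### The arm

A 6-joint arm with a two-finger parallel gripper is mounted at the origin on the work surface. World frame = base frame: x ahead of the robot, y to its left, z up, the work surface at z = 0. Lengths are in mm, angles in rad, forces in N, time in s.
With the tool pointing down it reaches from about 300 to 775 mm from the base axis. Payload 14.6 kg.
Tool frame: the origin (TCP) lies on the front face of the gripper's body, between the roots of the fingers; the fingertips stand 97 mm ahead of it and the grasp point (between the pads) lies 78 mm ahead of it; z points along the fingers, y is the line along which they close (so a half turn about z gives the same grasp; the last joint's range is limited). The gripper opens to 94 mm and grips with 3 to 60 N. Pads are 16 mm wide; open, the fingers measure 119 mm over their backs; the gripper's body (75 mm by 177 mm) begins 78 mm behind the grasp point.
Start: joints at [1.185, 0.3, 1.521, -0, 1.321, -0.067], TCP at [172.382, 522.278, 302.646] pointing down, gripper open.
Joint ranges: [-3.03, 3.03], [-0.79, 2.21], [0.23, 2.52], [-1.04, 4.18], [0, 3.07], [-2.55, 2.55]. Speed limits (rad/s): [2.22, 2.22, 2.57, 3.14, 3.14, 3.14].

### API

Orientations are given as [roll, pitch, yaw] about the fixed x, y, z axes, in that order (R = Rz(yaw) Ry(pitch) Rx(roll)).
In Python, from cell import * gives the robot as it stands.
- The arm moves only by the tool carry_out, never from a script. Its arguments are lists of equal length, an entry for each row: "slide": the shift along the world's x, y, z scaled (see below), a list of three; "dr": the turn, a rotation vector about the world's x, y, z scaled (see below), a list of three; "gripper": the opening in per cent of the stroke, from 0 (shut) to 100 (fully open). A call has 1 to 10 rows; each row is the pose to reach, as a shift and turn from the pose commanded when the call began, turning the shorter way round; what a row does not reach only later rows make up. The controller multiplies each number of a shift by 0.25 m and each number of a turn by 360 degrees. A row lasts 1/12 s, in which the tool goes at most 41.7 mm and 7.16 degrees, less where a joint would pass 70% of its speed; a pose out of reach is approached as far as the arm can. A call with a number of a shift or a turn outside -1 to 1 is refused whole. A call with a gripper value outside its range is refused whole. The fingers move at their own pace and stop on an object; "newtons" is the grip in N (left out, the last holds). Time passes only in rows, so rows that repeat a pose let the fingers close. It gives the time, the measured TCP pose, the force, the opening and the grip force at its end, in the units of the state.
- read_state(): the state, without advancing time (a new reading comes with each control period).
- camera(name): name is "scene" or "top" or "wrist"; returns the picture (480x640x3 uint8, red, green, blue); there is no depth.
- camera_model(name): a dict with "vfov" (degrees; the focal length in pixels is half the picture's height over the tangent of half this angle, whatever the lens; pixels are square), "cx", "cy" (the principal point, pixels), "k1" (the pictures are not rectified: a ray, as slopes to the right and down, at radius r is drawn at 1 + k1 r^2 times it, then the intrinsics apply), "R" (3x3) and "t" (3): a world point X has camera coordinates R X + t. Camera axes: x right, y down, z forward; pixel columns grow to the right and rows downward; lengths in mm; the calibration is good to about 2 mm. A picture is of the moment at which its call begins: read the wrist's pose just before it. camera_model takes no time and is no camera call; for the wrist camera it gives the pose at the moment of the call.
- sign_off(): hands the job in; it is judged then, once.
The state is a dict: "clock": time; "joints": joint angles; "qd": joint speeds; "effort": joint torques, N m; "eef_pos": TCP position; "eef_rot": TCP orientation; "wrist_force": force on the tool from outside, world axes, zero at the start; "moment": the same for the moment, N m; "finger_gap": finger opening in mm; "finger_force": force on a finger pad.
Only numpy, scipy, OpenCV 4.12 (cv2) and the standard library are available. Lean on these libraries where they do the work, as an engineer would, in place of code of your own. Each camera call takes 0.05 s, during which the arm holds its last target. There are 200 camera calls.

### The job

Bring the watch movement up to the timing sensor: push the round steel carrier with your fingers along the long leg of its L-shaped slot to the corner, then along the short leg until its guide pin is fully home at the slot's end, and move clear. Keep the carrier flat on its plate, never lifting or tipping it, and leave the other things on the bench where they are.

Things in the scene. Friction and masses are not known exactly. Their poses are not given: they have to be found in the camera images.
- fixture: Aluminium gate plate fixed on the bench, 15 mm thick, x -47 to 137, y -165 to 52 mm, with an L slot 13 mm wide, 12 mm deep, black inside. Origin on the bench under the slot's corner; x along the short leg to its end (away from the robot, within 30 degrees), z up; the long leg lies along -y. The pin's centre runs from (0,-110) via (0,0) to (60,0) mm, 1.5 mm play all round.
- slot_corner (a point): Centre line of the slot at its corner, level with the plate's top (15 mm above the bench). The inner corner is bevelled 6 mm at 45 degrees.
- slot_end (a point): Where the pin's centre stands when home at the end of the short leg, level with the plate's top, 60 mm from the corner. Beyond it the grey sensor head, a block fixed on the plate, spans x 106 to 132, y -22 to 22 mm of the plate's frame and rises to 45 mm above the bench; the carrier when home stands about 6 mm short of it.
- carrier: Loose round steel puck, 80 mm wide, 18 mm thick (rim 15 to 33 mm above the bench), about 0.4 kg, flat on the plate; 2 to 10 N slide it. Origin: centre of its underside, on the axis of its guide pin (10 mm wide, 10 mm down into the slot), about which it turns freely. A brass watch movement and clamps fixed on top add 7 mm. It starts in the outer third of the long leg, far from the corner.
- dish: Bystander: clear plastic dish, 68 mm wide, 18 mm high, on the bench beside the plate beyond the corner (+y side). Origin: centre of its underside.
- loupe: Bystander: black eye loupe standing upright, 34 mm wide, 34 mm high, on the bench on the plate's +y side. Origin: centre of its underside.
- watchcase: Bystander: steel watch case ring, 42 mm wide, 10 mm high, on the bench on the plate's -y side. Origin: centre of its underside.
Things that resemble listed ones, but are neither listed nor needed, are in the scene too. There is more than one size of the carrier; the job needs the middle-sized.

How it is judged (in metres and radians):
On the way:
1. the carrier's pin reaches the slot's corner (within 9 mm) (horizontal distance between carrier and slot_corner below 0.009 m and z of carrier in the frame of fixture below 0.018 m), for 0.1 s.
At the end, for the whole second after the job is handed in: the carrier lies flat (within 0.04 rad and 1.5 mm) and at rest on the plate with its pin within 4 mm of the end of the short leg; each bystander within 20 mm of where it started (horizontal distance between carrier and slot_end below 0.004 m and z of carrier in the frame of fixture below 0.0165 m and angle between carrier's own z axis and vertical below 0.04 rad and linear speed of carrier below 0.01 m/s and distance of each of dish, loupe, watchcase from where it was at the start of the episode below 0.02 m); the robot touches nothing.
It fails at once if the carrier is lifted more than 5 mm off the plate (z of carrier in the frame of fixture above 0.02 m).
It fails at once if the carrier is tipped by more than 0.2 rad (angle between carrier's own z axis and vertical above 0.2 rad).
It fails at once if the clear dish is moved more than 20 mm (distance of dish from where it was at the start of the episode above 0.02 m).
It fails at once if the loupe is moved more than 20 mm (distance of loupe from where it was at the start of the episode above 0.02 m).
It fails at once if the watch case ring is moved more than 20 mm (distance of watchcase from where it was at the start of the episode above 0.02 m).
It also fails if it takes over 48 s, if anything falls off the work surface, if the arm or the gripper's body presses on something with over 40 N, if the wrist force passes 120 N, or if a joint passes its speed limit or range.

## Working session

There is one attempt and no reset: what is moved stays moved. The work goes in short steps, Python scripts to look and compute and a tool call to move; the robot and the scene stay as the last step left them, time stands still between calls to the robot, and variables do not carry over. Pictures are saved under pics/ and viewed, at most 10 in all, crops included, and the job is handed in when it is done.

Besides the shell and the picture viewer there is one more tool, called after "Emit:" as a command line: name --argument value ..., lists and objects as JSON in quotes. carry_out: Moves the arm, as the interface text tells. Its arguments: {"type":"object","properties":{"slide":{"type":"array","items":{"type":"array","items":{"type":"number","minimum":-1,"maximum":1}}},"dr":{"type":"array","items":{"type":"array","items":{"type":"number","minimum":-1,"maximum":1}}},"gripper":{"type":"array","items":{"type":"number"}},"newtons":{"type":"number"}},"required":["slide","dr","gripper"]}

```bash
mkdir -p pics
cat > h.py <<'E'
import numpy as np, cv2
from cell import *
def K(m):
    f=240/np.tan(np.radians(m["vfov"])/2)
    return f
def cast(m,u,v,z):
    f=K(m); d=np.array([(u-m["cx"])/f,(v-m["cy"])/f]); s=d.copy()
    for _ in range(30): s=d/(1+m["k1"]*(s@s))
    R=np.array(m["R"]);t=np.array(m["t"])
    D=R.T@np.array([s[0],s[1],1]); C=-R.T@t
    return C+D*(z-C[2])/D[2]
def proj(m,X):
    c=np.array(m["R"])@np.array(X,float)+np.array(m["t"]); s=c[:2]/c[2]
    return s*(1+m["k1"]*(s@s))*K(m)+np.array([m["cx"],m["cy"]])
def shot(n,fn):
    im=camera(n); cv2.imwrite(f"pics/{fn}.png",im[:,:,::-1]); return im
E
python3 - <<'E'
from h import *
s=read_state(); print({k:np.round(s[k],3) for k in ("clock","eef_pos","eef_rot","finger_gap")})
for n in("scene","top"): shot(n,n+"0"); m=camera_model(n); print(n,m)
E
```

```text
{'clock': np.float64(0.0), 'eef_pos': array([172.308, 522.147, 302.063]), 'eef_rot': array([-3.14 , -0.   ,  2.823]), 'finger_gap': np.float64(93.918)}
scene {'vfov': 45.15780505815024, 'cx': 314.4414529814246, 'cy': 237.351742459791, 'k1': 0.013299551782904337, 'R': array([[-0.17677917,  0.98424148, -0.00422265],
       [ 0.6909658 ,  0.12104647, -0.71268086],
       [-0.70093893, -0.12890484, -0.7014757 ]]), 't': array([  68.3092384 , -353.96941061, 1210.65311928])}
top {'vfov': 54.12377572881249, 'cx': 316.2331667331581, 'cy': 235.90770940308326, 'k1': -0.10309887142981977, 'R': array([[-0.02744974, -0.99956738, -0.01056224],
       [-0.98338373,  0.02889913, -0.17922413],
       [ 0.17945184,  0.00546708, -0.98375157]]), 't': array([ 61.67762731, 570.08697106, 618.40342396])}
```

View pics/top0.png

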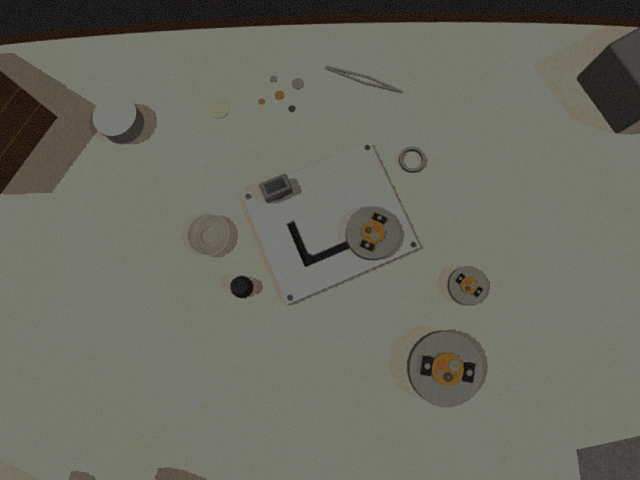

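View pics/scene0.png

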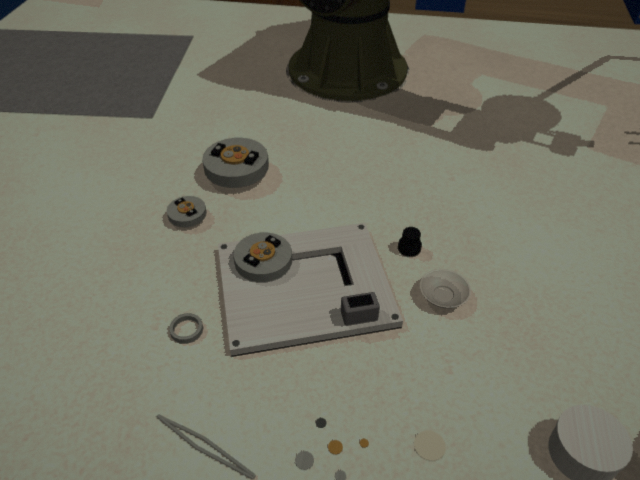

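The top view shows the plate with corner screws near (368,147), (249,196), (290,297) and (413,244). The slot corner is near (308,262), its end near (292,224), and the sensor is at (276,187). The middle-sized carrier is on the plate at (374,233). The dish (213,235) and loupe (242,287) are on the +y side, and the ring is at (412,159).

Run:
```python
from h import *
from scipy.optimize import least_squares
for n in("top","scene"):
    m=camera_model(n); im=cv2.imread(f"pics/{n}0.png"); g=cv2.cvtColor(im,cv2.COLOR_BGR2GRAY)
    guess={"top":[(368,147),(249,196),(290,297),(413,244)],"scene":[(236,343),(395,317),(361,227),(224,246)]}[n]
    P=[]
    for u,v in guess:
        w=g[v-6:v+7,u-6:u+7].astype(float); a=np.clip(np.median(w)-25-w,0,None)
        yy,xx=np.mgrid[v-6:v+7,u-6:u+7]; P.append(cast(m,(a*xx).sum()/a.sum(),(a*yy).sum()/a.sum(),15)[:2])
    P=np.array(P); c=P.mean(0)
    print(n,np.round(P,1).tolist(),"sides",[round(float(np.linalg.norm(P[i]-P[i-1])),1) for i in range(4)])
    # order: far(-y), far(+y), near(+y), near(-y)
    ex=(P[0]-P[3]+P[1]-P[2]); yaw=np.arctan2(ex[1],ex[0]); ey=(P[1]-P[0]+P[2]-P[3]); yaw2=np.arctan2(-ey[0],ey[1])
    y=(yaw+yaw2)/2; R=np.array([[np.cos(y),-np.sin(y)],[np.sin(y),np.cos(y)]])
    O=c-R@[45,-56.5]
    print("yaw",yaw,yaw2,"corner",O,"end",O+R@[60,0],"start",O+R@[0,-110])
    for q in([0,0],[60,0]): print(proj(m,[*(O+R@q),15]))
    # carrier: brass movement centroid & rim
    hsv=cv2.cvtColor(im,cv2.COLOR_BGR2HSV); mk=cv2.inRange(hsv,(8,110,70),(30,255,255))
    u0,v0={"top":(374,233),"scene":(263,251)}[n]; z=np.zeros_like(mk); z[v0-20:v0+20,u0-20:u0+20]=mk[v0-20:v0+20,u0-20:u0+20]
    M=cv2.moments(z,True); X=cast(m,M['m10']/M['m00'],M['m01']/M['m00'],38)[:2]; print("brass",X,"local",R.T@(X-O))
    for nm,(u,v),zz in([("dish",(213,235),9),("loupe",(242,287),34),("ring",(412,159),10)] if n=="top" else []):
        X=cast(m,u,v,zz)[:2]; print(nm,X,R.T@(X-O))
m=camera_model("top");print("smallpuck",cast(m,469,285,18),"big",cast(m,447,368,20))
```

```text
top [[717.5, -37.9], [643.9, 149.0], [486.4, 86.5], [560.7, -100.3]] sides [168.8, 200.9, 169.5, 201.1]
yaw 0.3783154591880372 0.3769388240429037 corner [539.46869531  60.26384481] end [595.24122504  82.38679506] start [580.02743745 -41.98579302]
[307.16863024 261.79787096]
[291.6786462  225.62181272]
brass [578.84918404 -37.7874395 ] local [   0.45276322 -105.66301269]
dish [585.47846706 203.67719547] [ 95.64679642 116.34422452]
loupe [503.0143457  154.82015986] [  0.97855595 101.33537759]
ring [ 697.65516581 -108.16440612] [  84.93883018 -214.88701749]
scene [[720.2, -36.8], [647.5, 150.0], [489.5, 87.5], [563.4, -99.1]] sides [168.8, 200.4, 170.0, 200.7]
yaw 0.377598231646999 0.374122009645077 corner [542.54142823  61.44614936] end [598.35296258  83.4705139 ] start [582.91942988 -40.87499695]
[337.76803431 249.90286841]
[347.8961158  281.49766612]
brass [584.14136336 -36.17576321] local [   2.86159366 -106.07734771]
smallpuck [ 497.05330541 -179.06165444   18.        ] big [ 378.40298932 -137.48347499   20.        ]
```

Emit:
carry_out --slide '[[0.688,-0.984,0],[0.688,-0.984,0],[0.688,-0.984,0],[0.688,-0.984,0],[0.688,-0.984,0],[0.688,-0.984,0],[0.688,-0.984,0],[0.688,-0.984,0],[0.688,-0.984,0],[0.688,-0.984,0]]' --dr '[[0,0,-0.07],[0,0,-0.07],[0,0,-0.07],[0,0,-0.07],[0,0,-0.07],[0,0,-0.07],[0,0,-0.07],[0,0,-0.07],[0,0,-0.07],[0,0,-0.07]]' --gripper '[0,0,0,0,0,0,0,0,0,0]' --newtons 40

```text
clock: 0.93
eef_pos: [344.4, 276.4, 302.6]
eef_rot: [-3.141, -0.0, 2.382]
wrist_force: [-0.9, 0.3, -1.1]
finger_gap: 30.8
finger_force: 0.0
```

Emit:
carry_out --slide '[[0.688,-0.984,0],[0.688,-0.984,0],[0.688,-0.984,0],[0.688,-0.984,0],[0.688,-0.984,0],[0.688,-0.984,0],[0.688,-0.984,0],[0.688,-0.984,0],[0.688,-0.984,0],[0.688,-0.984,0]]' --dr '[[0,0,-0.069],[0,0,-0.069],[0,0,-0.069],[0,0,-0.069],[0,0,-0.069],[0,0,-0.069],[0,0,-0.069],[0,0,-0.069],[0,0,-0.069],[0,0,-0.069]]' --gripper '[0,0,0,0,0,0,0,0,0,0]'

```text
clock: 1.77
eef_pos: [516.1, 31.8, 302.2]
eef_rot: [-3.141, -0.001, 1.95]
wrist_force: [0.1, 0.6, 0.5]
finger_gap: 0.6
finger_force: 0.0
```

Emit:
carry_out --slide '[[0.343,-0.495,0],[0.343,-0.495,0],[0.343,-0.495,0],[0.343,-0.495,0],[0.343,-0.495,-0.61],[0.343,-0.495,-0.61],[0.343,-0.495,-0.61],[0.343,-0.495,-0.61],[0.343,-0.495,-0.61],[0.343,-0.495,-0.61]]' --dr '[[0,0,0],[0,0,0],[0,0,0],[0,0,0],[0,0,0],[0,0,0],[0,0,0],[0,0,0],[0,0,0],[0,0,0]]' --gripper '[0,0,0,0,0,0,0,0,0,0]'

```text
clock: 2.6
eef_pos: [602.0, -91.4, 150.3]
eef_rot: [-3.14, -0.001, 1.952]
wrist_force: [-0.0, 0.6, 1.7]
finger_gap: 0.2
finger_force: 0.0
```

Run:
```python
from h import *
s=read_state(); print(s["eef_pos"],s["wrist_force"])
shot("scene","s1")
```

```text
[602.02682585 -91.37969351 150.25695471] [-0.02845684  0.56242077  1.72140688]
```

View pics/s1.png

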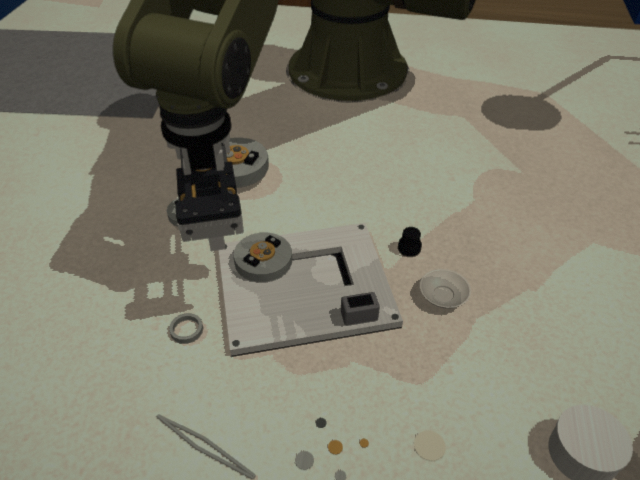

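Run:
```python
from h import *
m=camera_model("scene")
for z in(150,53): print(proj(m,[602,-92,z]))
mw=camera_model("wrist"); w=shot("wrist","w1")
a=cv2.resize(cv2.imread("pics/s1.png")[130:330,100:300],(400,400),interpolation=cv2.INTER_CUBIC)
b=cv2.resize(w[:,:,::-1],(400,300)); c=np.zeros((400,800,3),np.uint8); c[:,:400]=a; c[:300,400:]=b; cv2.imwrite("pics/c1.png",c)
print("tip in wrist",proj(mw,[602,-92,53]))
```

```text
[207.05989571 190.80446852]
[216.95714818 247.24770596]
tip in wrist [315.3557978  286.47278808]
```

View pics/c1.png

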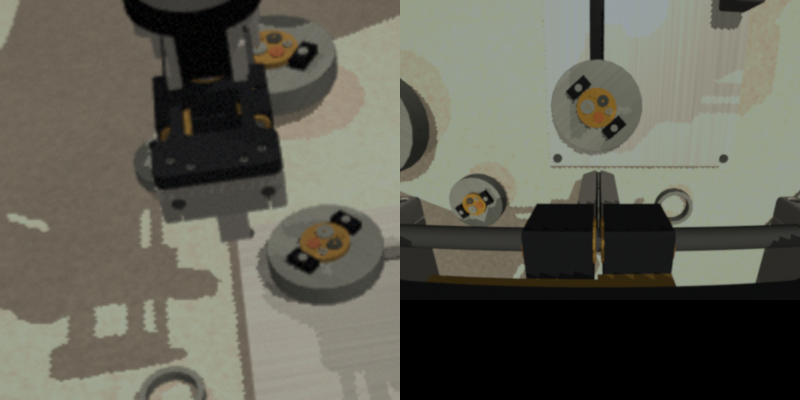

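The crop shows the shut fingertips at wrist-view (598,175). They are in line with the slot, directly behind the carrier (597,105). I'll descend and push.

Emit:
carry_out --slide '[[0,0,-0.08],[0,0,-0.136],[0,0,-0.136],[0,0,-0.136],[-0.006,0.015,-0.136],[-0.012,0.03,-0.136],[-0.018,0.045,-0.136],[-0.024,0.06,-0.136],[-0.029,0.074,-0.136],[-0.029,0.074,-0.136]]' --dr '[[0,0,0],[0,0,0],[0,0,0],[0,0,0],[0,0,0],[0,0,0],[0,0,0],[0,0,0],[0,0,0],[0,0,0]]' --gripper '[0,0,0,0,0,0,0,0,0,0]'

```text
clock: 3.53
eef_pos: [595.3, -74.7, 117.4]
eef_rot: [3.14, 0.002, 1.95]
wrist_force: [2.5, -1.8, 2.4]
finger_gap: 0.2
finger_force: 1.0
```

Emit:
carry_out --slide '[[-0.009,0.022,0],[-0.018,0.045,0],[-0.026,0.067,0],[-0.035,0.089,0],[-0.044,0.112,0],[-0.053,0.134,0],[-0.062,0.156,0],[-0.07,0.178,0],[-0.079,0.2,0],[-0.088,0.223,0]]' --dr '[[0,0,0],[0,0,0],[0,0,0],[0,0,0],[0,0,0],[0,0,0],[0,0,0],[0,0,0],[0,0,0],[0,0,0]]' --gripper '[0,0,0,0,0,0,0,0,0,0]'

```text
clock: 4.37
eef_pos: [573.5, -19.5, 117.3]
eef_rot: [3.139, 0.002, 1.949]
wrist_force: [1.9, -6.4, 6.3]
finger_gap: 0.5
finger_force: 3.6
```

```bash
cat >> h.py <<'E'
O=np.array([541,60.9]); yw=.377; RR=np.array([[np.cos(yw),-np.sin(yw)],[np.sin(yw),np.cos(yw)]])
def loc(X): return RR.T@(np.array(X)[:2]-O)
def brass(n,fn,guess):
    m=camera_model(n); im=shot(n,fn)[:,:,::-1]; mk=cv2.inRange(cv2.cvtColor(np.ascontiguousarray(im),cv2.COLOR_BGR2HSV),(8,110,70),(30,255,255))
    u,v=proj(m,[*(O+RR@np.array(guess)),38]).astype(int); z=np.zeros_like(mk); r=30
    z[v-r:v+r,u-r:u+r]=mk[v-r:v+r,u-r:u+r]; M=cv2.moments(z,True)
    return loc(cast(m,M['m10']/M['m00'],M['m01']/M['m00'],38)),M['m00']
E
python3 - <<'E'
from h import *
s=read_state(); print(loc(s["eef_pos"]),s["wrist_force"],s["eef_pos"])
print(brass("scene","s2",(0,-35)),brass("top","t2",(0,-35)))
E
```

```text
[  0.59236903 -86.70744784] [ 1.93322898 -6.3763968   6.31032778] [573.47062533 -19.50019218 117.27779849]
(array([  8.12221911, -35.20830477]), 191.0) (array([ 30.71405756, -42.19918091]), 32.0)
```

View pics/s2.png

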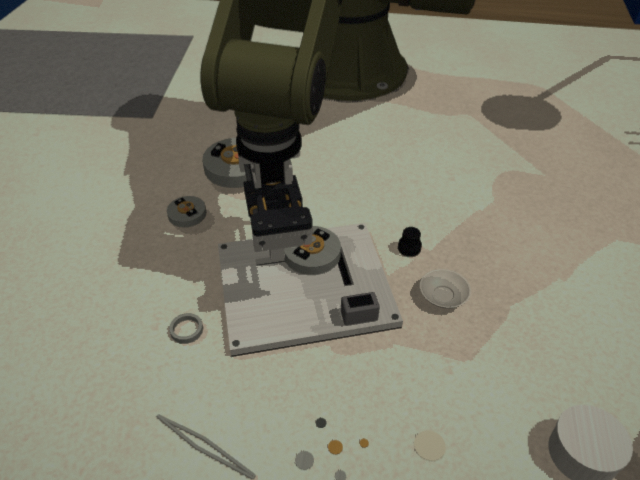

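The carrier has slid to about (313,250) in the scene view, still flat, with the corner about 38 mm ahead.

Emit:
carry_out --slide '[[-0.007,0.019,0],[-0.015,0.037,0],[-0.022,0.056,0],[-0.029,0.073,0],[-0.034,0.086,0],[-0.039,0.099,0],[-0.044,0.112,0],[-0.049,0.124,0],[-0.053,0.134,0],[-0.053,0.134,0]]' --dr '[[0,0,0],[0,0,0],[0,0,0],[0,0,0],[0,0,0],[0,0,0],[0,0,0],[0,0,0],[0,0,0],[0,0,0]]' --gripper '[0,0,0,0,0,0,0,0,0,0]'

```text
clock: 5.3
eef_pos: [559.9, 14.3, 116.6]
eef_rot: [3.141, 0.001, 1.95]
wrist_force: [1.8, -2.6, 2.6]
finger_gap: 0.6
finger_force: 1.5
```

Run:
```python
from h import *
s=read_state(); print(loc(s["eef_pos"]),s["wrist_force"],s["eef_pos"])
print(brass("scene","s3",(0,0)))
```

```text
[  0.38495301 -50.30292709] [ 1.79184108 -2.62531747  2.63209746] [559.87607693  14.27139952 116.60789787]
(array([8.8636847 , 1.59978075]), 161.0)
```

Emit:
carry_out --slide '[[-0.0015,0.004,0],[-0.003,0.007,0],[-0.004,0.01,0],[-0.004,0.01,0]]' --dr '[[0,0,0],[0,0,0],[0,0,0],[0,0,0]]' --gripper '[0,0,0,0]'

```text
clock: 5.68
eef_pos: [558.9, 16.4, 116.4]
eef_rot: [3.141, 0.001, 1.949]
wrist_force: [2.5, -4.8, 4.1]
finger_gap: 0.4
finger_force: 2.6
```

Run:
```python
from h import *
s=read_state(); print(loc(s["eef_pos"]),s["wrist_force"],s["eef_pos"])
m=camera_model("wrist"); w=shot("wrist","w3")
t=shot("top","t3"); c=np.zeros((480,800,3),np.uint8); c[:300,:400]=cv2.resize(w[:,:,::-1],(400,300)); c[:400,400:]=cv2.resize(t[120:320,210:410,::-1],(400,400),interpolation=cv2.INTER_CUBIC); cv2.imwrite("pics/c3.png",c)
```

```text
[  0.26632352 -47.93221163] [ 2.45966977 -4.81530353  4.1196501 ] [558.89304026  16.43195586 116.44271383]
```

View pics/c3.png

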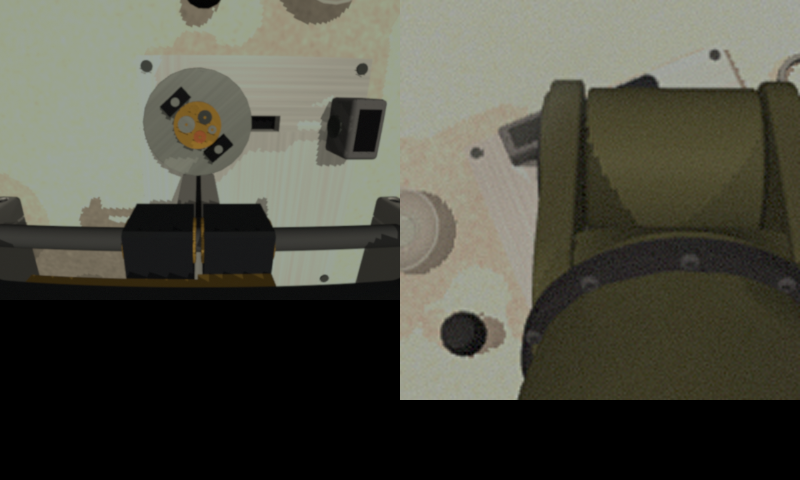

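The wrist view shows the carrier centred at about (197,123), with the short leg's slot at (265,123) leading from it to the sensor. I'll compute how far past or short of the corner it is.

Run:
```python
from h import *
m=camera_model("wrist"); im=cv2.imread("pics/w3.png"); g=cv2.cvtColor(im,cv2.COLOR_BGR2GRAY)
# slot centre line columns 415-440
for z0,c in((15,415),(15,425)):
    col=g[170:225,c].astype(int); d=np.where(col<70)[0]+170; print(c,d.min(),d.max(),loc(cast(m,c,d.min()-.5,15)),loc(cast(m,c,d.max()+.5,15)))
row=g[197,395:480]; d=np.where(row<70)[0]+395; print("slot end",loc(cast(m,d.max()+.5,197,15)))
c=cv2.HoughCircles(cv2.GaussianBlur(g,(5,5),1),cv2.HOUGH_GRADIENT,2,200,param1=100,param2=30,minRadius=75,maxRadius=95)[0][0]
print(c,loc(cast(m,c[0],c[1],33)),loc(cast(m,c[0]-c[2],c[1],33)),loc(cast(m,c[0]+c[2],c[1],33)))
```

```text
415 186 206 [49.49347299  5.65232028] [50.20778058 -5.02831035]
425 186 206 [54.57196634  5.68521781] [55.3588235  -5.00527874]
slot end [65.53832147 -0.06969019]
[315.  197.   89.2] [-0.69625952  2.29869185] [-41.40994577   2.31438157] [40.02797379  2.42237816]
```

Emit:
carry_out --slide '[[0.024,-0.06,0],[0.024,-0.06,0],[-0.09,-0.105,0],[-0.218,-0.155,0],[-0.218,-0.155,0],[-0.26,-0.05,0],[-0.313,0.085,0],[-0.313,0.085,0],[-0.313,0.085,0],[-0.313,0.085,0]]' --dr '[[0,0,0],[0,0,0],[0,0,0],[0,0,0],[0,0,0],[0,0,0],[0,0,0],[0,0,0],[0,0,0],[0,0,0]]' --gripper '[0,0,0,0,0,0,0,0,0,0]'

```text
clock: 6.62
eef_pos: [480.4, 38.2, 116.1]
eef_rot: [-3.141, -0.0, 1.95]
wrist_force: [-0.8, -0.2, 0.4]
finger_gap: 0.7
finger_force: 0.0
```

Run:
```python
from h import *
s=read_state(); print(loc(s["eef_pos"]),s["wrist_force"],s["eef_pos"])
shot("scene","s4")
```

```text
[-64.66380762   1.1713521 ] [-0.82433532 -0.20398002  0.43046955] [480.44611046  38.18422257 116.0925979 ]
```

View pics/s4.png

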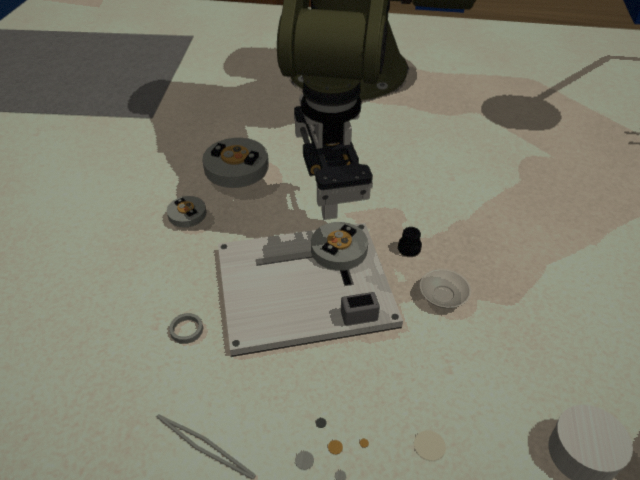

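The fingers now stand behind the carrier at scene (330,205) and the carrier sits at the corner (340,245). Next is the push along the short leg.

Emit:
carry_out --slide '[[0.019,0.007,0],[0.037,0.015,0],[0.056,0.022,0],[0.074,0.029,0],[0.093,0.037,0],[0.112,0.044,0],[0.13,0.051,0],[0.149,0.059,0],[0.167,0.066,0],[0.186,0.074,0]]' --dr '[[0,0,0],[0,0,0],[0,0,0],[0,0,0],[0,0,0],[0,0,0],[0,0,0],[0,0,0],[0,0,0],[0,0,0]]' --gripper '[0,0,0,0,0,0,0,0,0,0]'

```text
clock: 7.5
eef_pos: [527.0, 56.2, 116.0]
eef_rot: [-3.14, -0.0, 1.949]
wrist_force: [-6.8, -3.8, 6.3]
finger_gap: 0.2
finger_force: 3.8
```

Run:
```python
from h import *
s=read_state(); print(loc(s["eef_pos"]),s["wrist_force"],s["eef_pos"])
print(brass("scene","s5",(35,0)))
```

```text
[-14.74286311   0.81070891] [-6.81677773 -3.79309566  6.28755429] [526.9940322   56.2264438  116.03901436]
(array([41.91525   ,  0.51266005]), 276.0)
```

Emit:
carry_out --slide '[[0.015,0.006,0],[0.03,0.012,0],[0.041,0.016,0],[0.052,0.021,0],[0.06,0.024,0],[0.067,0.027,0],[0.074,0.029,0],[0.078,0.031,0],[0.082,0.032,0],[0.082,0.032,0]]' --dr '[[0,0,0],[0,0,0],[0,0,0],[0,0,0],[0,0,0],[0,0,0],[0,0,0],[0,0,0],[0,0,0],[0,0,0]]' --gripper '[0,0,0,0,0,0,0,0,0,0]'

```text
clock: 8.38
eef_pos: [547.4, 64.3, 116.0]
eef_rot: [-3.14, -0.0, 1.949]
wrist_force: [-4.3, -2.4, 3.3]
finger_gap: 0.2
finger_force: 2.3
```

Run:
```python
from h import *
s=read_state(); print(loc(s["eef_pos"]),s["wrist_force"],s["eef_pos"])
```

```text
[7.20745587 0.83609353] [-4.29575264 -2.35773894  3.29543934] [547.39350596  64.33067836 115.97565135]
```

Emit:
carry_out --slide '[[0.004,0.0015,0],[0.0075,0.003,0],[0.0075,0.003,0]]' --dr '[[0,0,0],[0,0,0],[0,0,0]]' --gripper '[0,0,0]'

```text
clock: 8.63
eef_pos: [549.2, 65.0, 116.0]
eef_rot: [-3.14, -0.0, 1.949]
wrist_force: [-5.2, -2.4, 3.4]
finger_gap: 0.3
finger_force: 2.6
```

Emit:
carry_out --slide '[[0.004,0.0015,0],[0.004,0.0015,0],[0.004,0.0015,0]]' --dr '[[0,0,0],[0,0,0],[0,0,0]]' --gripper '[0,0,0]'

```text
clock: 8.88
eef_pos: [549.6, 65.2, 115.9]
eef_rot: [-3.138, -0.001, 1.949]
wrist_force: [-10.8, -4.4, 9.1]
finger_gap: 0.2
finger_force: 6.1
```

Emit:
carry_out --slide '[[0.003,0.001,0],[0.003,0.001,0]]' --dr '[[0,0,0],[0,0,0]]' --gripper '[0,0]'

```text
clock: 9.05
eef_pos: [549.9, 65.3, 115.9]
eef_rot: [-3.136, -0.001, 1.949]
wrist_force: [-17.2, -6.9, 12.6]
finger_gap: 0.4
finger_force: 8.9
```

The force is building against a stop, so I'll back off 30 mm, rise and look.

Emit:
carry_out --slide '[[-0.02,-0.008,0],[-0.06,-0.024,0],[-0.112,-0.044,0],[-0.112,-0.044,0],[-0.112,-0.044,0.15],[-0.3,-0.2,0.3],[-0.45,-0.45,0.5],[-0.45,-0.6,0.6],[-0.45,-0.75,0.6],[-0.45,-0.9,0.6]]' --dr '[[0,0,0],[0,0,0],[0,0,0],[0,0,0],[0,0,0],[0,0,0],[0,0,0],[0,0,0],[0,0,0],[0,0,0]]' --gripper '[0,0,0,0,0,0,0,0,0,0]'

```text
clock: 9.88
eef_pos: [446.9, -104.9, 253.3]
eef_rot: [3.139, 0.002, 1.951]
wrist_force: [0.9, -0.2, -0.0]
finger_gap: 0.2
finger_force: 0.0
```

Run:
```python
from h import *
s=read_state(); print(s["eef_pos"],s["wrist_force"])
print(brass("scene","s6",(60,0)),brass("top","t6",(60,0)))
a=cv2.imread("pics/t6.png")[120:320,180:380]; b=cv2.imread("pics/s6.png")[200:400,240:440]
cv2.imwrite("pics/c6.png",np.hstack([cv2.resize(x,(400,400),interpolation=cv2.INTER_CUBIC) for x in(a,b)]))
```

```text
[ 446.85123993 -104.91529597  253.25592997] [ 0.87582727 -0.21983252 -0.02288445]
(array([65.56905131,  0.20139756]), 308.0) (array([60.21129076,  1.18092844]), 324.0)
```

View pics/c6.png

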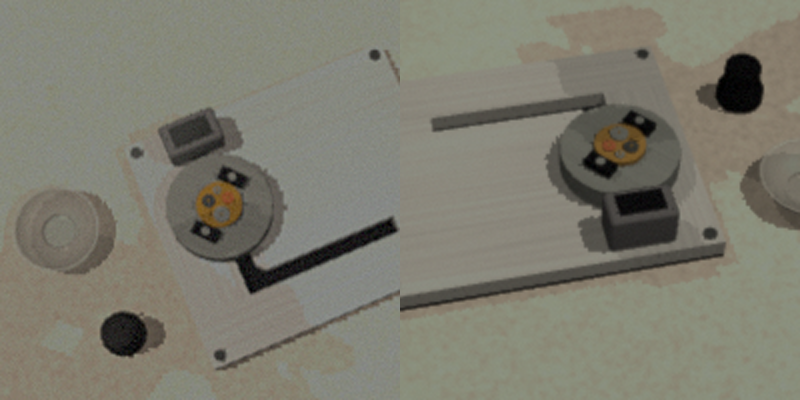

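The carrier is flat at top-crop (219,205), just short of the sensor. The two views average about 62 mm along the short leg, which agrees with the stop felt through the force. The dish and loupe haven't moved, and the arm is clear.

```bash
python3 -c "
from cell import *
print(sign_off())"
```

```text
the job is handed in; nothing more can be done
None
```

The job is handed in with no verdict returned: the carrier was pushed round the corner to a firm stop at the end of the short leg, measuring about 60–65 mm against the nominal 60, and it looks flat; the arm is clear, and the dish and loupe look unmoved (I did not re-check the watch case ring at the end).

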